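Unstack the labware and set it out for the run

ROBOT

A 6-joint arm with a two-finger parallel gripper is mounted at the origin on the work surface. World frame = base frame: x ahead of the robot, y to its left, z up, the work surface at z = 0. Lengths are in mm, angles in degrees, forces in N, time in s.
With the tool pointing down it reaches from about 300 to 850 mm from the base axis. Payload 4.2 kg.
Tool frame: the origin (TCP) lies between the finger pads; the fingertips stand 14 mm ahead of it and the grasp point (between the pads) lies 5 mm behind it; z points along the fingers, y is the line along which they close (so a half turn about z gives the same grasp; the last joint's range is limited). The gripper opens to 91 mm and grips with 3 to 60 N. Pads are 32 mm wide; open, the fingers measure 118 mm over their backs; the gripper's body (76 mm by 178 mm) begins 60 mm behind the grasp point.
Start: joints at [63.827, 18.312, 89.639, -0, 72.044, -1.146], TCP at [243.253, 521.028, 227.976] pointing down, gripper open.
Joint ranges: [-177.97, 177.97], [-48.28, 115.42], [12.27, 149.76], [-77.06, 257.06], [2.81, 150.46], [-146.56, 146.56]. Speed limits (degrees/s): [147.25, 147.25, 180, 180, 180, 180].

INTERFACE

Orientations are given as [roll, pitch, yaw] about the fixed x, y, z axes, in that order (R = Rz(yaw) Ry(pitch) Rx(roll)).
In Python, from workcell import * gives the robot as it stands. The module is installed in compiled form; this text tells all that it offers.
- The arm moves only by the tool send_rows, never from a script. Its argument "deltas" is a list of rows, each a list of 2 entries, a list of its own where there are three numbers: the shift along the tool's x, y, z normalised to -1 to 1, where 1 is 0.5 m, then the turn, a rotation vector about the tool's x, y, z normalised to -1 to 1, where 1 is 0.5 rad. A call has 1 to 10 rows; each row shifts and turns the commanded pose from where the row before left it, along the tool's axes as they then stand; what a row does not reach is not made up. A row lasts 1/10 s, in which the tool goes at most 50 mm and 8.59 degrees, less where a joint would pass 70% of its speed; a pose out of reach is approached as far as the arm can. A call with a number of a shift or a turn outside -1 to 1 is refused whole. A call with a gripper value outside its range is refused whole. "grip" is the closure, from 0 (fully open) to 1 (shut), set as the call begins (left out, the last holds). The fingers move at their own pace and stop on an object; "grip_force" is the grip in N (left out, the last holds). Time passes only in rows, so rows that do not move let the fingers close. It gives the time, the measured TCP pose, the force, the opening and the grip force at its end, in the units of the state.
- state(): the state, without advancing time (a new reading comes with each control period).
- grab_frame(name): name is "side" or "top" or "wrist"; returns the picture (480x640x3 uint8, red, green, blue); there is no depth.
- calibration(name): a dict with "mtx" (3x3 intrinsics, pixels), "D" ([k1, k2, p1, p2, k3] as OpenCV has them; the pictures are not rectified), "R" (3x3) and "t" (3): a world point X has camera coordinates R X + t. Camera axes: x right, y down, z forward; pixel columns grow to the right and rows downward; lengths in mm; the calibration is good to about 2 mm. A picture is of the moment at which its call begins: read the wrist's pose just before it. calibration takes no time and is no camera call; for the wrist camera it gives the pose at the moment of the call.
- job_done(): hands the job in; it is judged then, once.
Trained networks look in the newest picture that a camera, given by its name, has taken for a name from the list of things; names that differ only in an ending like _2 or _b are one class to them, and where a whole thing is asked for, a point or a joint stands for the part that bears it (a point fixed in the world has none). Each returns a list of dicts, best first, with "p" (0 to 1); they miss things now and then, are a little off and sometimes report something else, mostly with a low value. They report only what shows in the picture. A call takes as long as a camera call. They do not tell look-alikes from the thing itself.
- trace(camera, label): "pixels" (480x640 bool, what is visible of it) and "bbox" ([left, top, width, height] in pixels, round what is visible of it).
The state is a dict: "time_s": time; "qpos": joint angles; "qvel": joint speeds; "effort": joint torques, N m; "ee_pos": TCP position; "ee_rot": TCP orientation; "force": force on the tool from outside, world axes, zero at the start; "torque": the same for the moment, N m; "gripper_width": finger opening in mm; "gripper_force": force on a finger pad.
Only numpy, scipy, OpenCV 4.12 (cv2) and the standard library are available. Lean on these libraries where they do the work, as an engineer would, in place of code of your own. Each camera call takes 0.05 s, during which the arm holds its last target. There are 200 camera calls.

TASK

Take the small mixed stack in the middle of the bench apart from the top, one thing at a time, and set each straight down, gently and upright, on its own place: first the tube rack flat inside the narrow steel tray, then the aluminium heating block on the middle of the hot plate so that it can warm up, then the amber jar on the middle of the balance pan, and last the storage box flat inside the wide steel tray. Do not let anything topple or drop, and leave the white bottle standing where it is.

Things in the scene. Friction and masses are not known exactly. Their poses are not given: they have to be found in the camera images.
- rack: white plastic tube rack, a slim bar 116 x 28 x 36 mm with six round grey caps (13 mm across, 6 mm high) in a row on top, 42 mm high in all, about 110 g; at the start on top of the stack, bridging the block and the jar, roughly along the storage box. Origin: centre of its underside; x along its length, z up.
- block: aluminium heating block 56 x 56 mm, 40 mm high, nine small dark holes marked in its top, about 340 g; at the start on the storage box's lid under one half of the rack (either half), its sides parallel to the box within 6 degrees. Origin: centre of its underside; x and y parallel to its sides, z up.
- jar: round jar, amber body 54 mm in diameter and 28 mm high, black screw cap 45 mm in diameter on it, 40 mm high in all, about 130 g; at the start on the storage box's lid under the other half of the rack, centre 76 mm from the block's, about 21 mm of gap between them. Origin: centre of its underside, z up.
- box: closed pale plastic storage box with flat turquoise lid (lid fixed to it, sides flush), 150 x 64 mm, 45 mm high, about 300 g; stands on the bench at the bottom of the stack. Origin: centre of its underside; x along its length, y across it, z up.
- narrow_tray: narrow steel tray (place of the tube rack), fixed. Origin: centre of its underside, on the bench; outside 152 x 62 mm, inside 146 x 56 mm, floor 3 mm above the bench, rim 10 mm above the bench; x along its length, z up.
- hotplate: hot plate with a square white ceramic plate (place of the block). Origin: on the bench, straight below the centre of the plate; plate 112 x 112 mm, its top 60 mm above the bench, on a grey housing 150 x 124 x 50 mm (reaching 87 mm to -x, 63 mm to +x of the origin) with two black knobs on its -x face, cold and fixed; x and y parallel to the plate's sides, z up.
- balance: balance with a round steel pan (place of the jar). Origin: on the bench, straight below the centre of the pan; pan 110 mm in diameter, its top 42 mm above the bench, rigid and fixed, on a grey housing 176 x 130 x 30 mm (reaching 108 mm to -x, 68 mm to +x of the origin) with a display on its -x side; z up.
- wide_tray: wide steel tray (place of the storage box), fixed. Origin: centre of its underside, on the bench; outside 186 x 98 mm, inside 180 x 92 mm, floor 3 mm above the bench, rim 10 mm above the bench; x along its length, z up.
- bottle: bystander: loose white plastic bottle with grey cap, 52 mm in diameter, 115 mm high, standing beyond the stack. Origin: centre of its underside.
There are look-alikes about, which are no part of the job. Leave any pink or purple look-alike of the rack alone.

How it is judged (in metres and radians):
On the way, in this order (a step that is already met when the one before it is completed fails the run):
1. the tube rack stands flat inside the narrow tray, released (horizontal distance between rack and narrow_tray below 0.022 m and z of rack in the frame of narrow_tray between -0.001 and 0.007 m and angle between rack's own z axis and vertical below 0.06 rad and linear speed of rack below 0.02 m/s and contact force between rack and the fingers below 0.3 N), for 0.2 s.
2. then the block stands on the middle of the hot plate, released (horizontal distance between block and hotplate below 0.015 m and z of block in the frame of hotplate between 0.056 and 0.064 m and angle between block's own z axis and vertical below 0.06 rad and linear speed of block below 0.02 m/s and contact force between block and the fingers below 0.3 N), for 0.2 s.
3. then the jar stands on the middle of the balance pan, released (horizontal distance between jar and balance below 0.015 m and z of jar in the frame of balance between 0.038 and 0.046 m and angle between jar's own z axis and vertical below 0.06 rad and linear speed of jar below 0.02 m/s and contact force between jar and the fingers below 0.3 N), for 0.2 s.
4. last the storage box stands flat inside the wide tray, released (horizontal distance between box and wide_tray below 0.022 m and z of box in the frame of wide_tray between -0.001 and 0.007 m and angle between box's own z axis and vertical below 0.06 rad and linear speed of box below 0.02 m/s and contact force between box and the fingers below 0.3 N), for 0.2 s.
At the end, for the whole second after the job is handed in: Rack and storage box flat on the floors of the narrow and the wide tray (centres within 22 mm), block and jar within 15 mm of the middle of hot plate and balance pan; each resting on its place (4 mm in height), upright within 0.06 rad, at rest and released (all of step 1 and all of step 2 and all of step 3 and all of step 4); the robot touches nothing.
It fails at once if a thing of the stack topples (tilts over 0.6 rad) (angle between any of rack, block, jar, box's own z axis and vertical above 0.6 rad).
It fails at once if a thing is banged down on its place (over 60 N) (contact force between rack and narrow_tray above 60 N or contact force between block and hotplate above 60 N or contact force between jar and balance above 60 N or contact force between box and wide_tray above 60 N).
It fails at once if a thing is let fall from more than about 15 mm (moves faster than 0.55 m/s with no finger on it) ((linear speed of rack above 0.55 m/s and contact force between rack and the fingers below 0.05 N) or (linear speed of block above 0.55 m/s and contact force between block and the fingers below 0.05 N) or (linear speed of jar above 0.55 m/s and contact force between jar and the fingers below 0.05 N) or (linear speed of box above 0.55 m/s and contact force between box and the fingers below 0.05 N)).
It fails at once if the bottle is knocked over or shifted by more than 30 mm (distance of bottle from where it was at the start of the episode above 0.03 m or angle between bottle's own z axis and vertical above 0.4 rad).
It also fails if it takes over 123 s, if anything falls off the work surface, if the arm or the gripper's body presses on something with over 40 N, if the wrist force passes 120 N, or if a joint passes its speed limit or range.

## Working session

There is one attempt and no reset: what is moved stays moved. The work goes in short steps, Python scripts to look and compute and a tool call to move; the robot and the scene stay as the last step left them, time stands still between calls to the robot, and variables do not carry over. Pictures are saved under pics/ and viewed, at most 14 in all, crops included, and the job is handed in when it is done.

Besides the shell and the picture viewer there is one more tool, called as name([rows], argument=value, ...), one row to a line, values as JSON. send_rows: Moves the arm, as the interface text tells. Scaled input: -1 to 1 covers 0.5 m each way for a shift and 0.5 rad each way for a turn. Its arguments: {"type":"object","properties":{"deltas":{"type":"array","items":{"type":"array"}},"grip":{"type":"number"},"grip_force":{"type":"number"}},"required":["deltas"]}

```bash
mkdir -p pics; python3 - <<'E'
from workcell import *
import cv2,numpy as np
s=state();print({k:np.round(s[k],2) for k in ('time_s','ee_pos','ee_rot','gripper_width')})
for c in('top','side','wrist'):
    im=grab_frame(c);cv2.imwrite(f'pics/{c}0.png',im[:,:,::-1])
    k=calibration(c);print(c,np.round(k['mtx'],1).tolist(),np.round(k['D'],3),np.round(-np.array(k['R']).T@np.array(k['t']),0))
    if c!='wrist':
        for l in('rack','block','jar','box','narrow_tray','hotplate','balance','wide_tray','bottle'):
            print(l,[(round(d['p'],2),d['bbox']) for d in trace(c,l)])
E
```

```text
{'time_s': np.float64(0.0), 'ee_pos': array([243.05, 520.59, 227.13]), 'ee_rot': array([-179.9 ,   -0.  ,  154.97]), 'gripper_width': np.float64(91.51)}
top [[445.5, 0.0, 314.2], [0.0, 445.5, 238.1], [0.0, 0.0, 1.0]] [-0.028  0.     0.     0.     0.   ] [ 377.  -19. 1096.]
rack [(0.92, [378.5, 271.5, 15.9, 52.3]), (0.83, [277.0, 306.7, 50.9, 33.7]), (0.81, [213.3, 281.6, 50.2, 15.9]), (0.55, [283.7, 251.7, 53.6, 20.2])]
block [(0.85, [280.7, 250.3, 29.1, 32.1])]
jar [(0.72, [320.8, 243.8, 15.2, 26.2])]
box [(0.62, [278.0, 245.2, 68.6, 36.9])]
narrow_tray [(0.74, [424.4, 258.9, 25.2, 66.1]), (0.57, [284.5, 249.3, 53.8, 23.1])]
hotplate [(0.7, [179.2, 168.1, 64.7, 77.5]), (0.53, [279.7, 248.1, 64.0, 36.0])]
balance [(0.79, [131.8, 275.8, 67.4, 85.5])]
wide_tray [(0.84, [376.2, 170.8, 49.5, 75.5])]
bottle [(0.65, [302.6, 162.9, 19.8, 26.7])]
side [[452.9, 0.0, 323.3], [0.0, 452.9, 236.9], [0.0, 0.0, 1.0]] [0.009 0.    0.    0.    0.   ] [ 143. -581.  783.]
rack [(0.82, [247.7, 214.6, 23.9, 46.8]), (0.81, [293.2, 226.6, 49.6, 48.1]), (0.67, [230.2, 273.4, 51.8, 42.4]), (0.64, [300.6, 325.7, 57.9, 50.9])]
block [(0.58, [288.4, 242.9, 29.9, 29.9])]
jar [(0.54, [318.1, 266.3, 24.1, 19.6])]
box [(0.66, [285.7, 259.2, 65.4, 47.9])]
narrow_tray [(0.72, [283.4, 256.9, 70.7, 50.3])]
hotplate [(0.9, [279.1, 165.7, 73.5, 57.7])]
balance [(0.76, [165.0, 178.2, 85.4, 59.0])]
wide_tray [(0.92, [385.0, 284.0, 97.0, 78.8])]
bottle [(0.57, [385.9, 206.3, 22.4, 44.6]), (0.4, [319.0, 260.8, 25.1, 23.8])]
wrist [[395.4, 0.0, 318.3], [0.0, 395.4, 242.7], [0.0, 0.0, 1.0]] [-0.085  0.     0.     0.     0.   ] [181. 549. 384.]
```

View pics/top0.png

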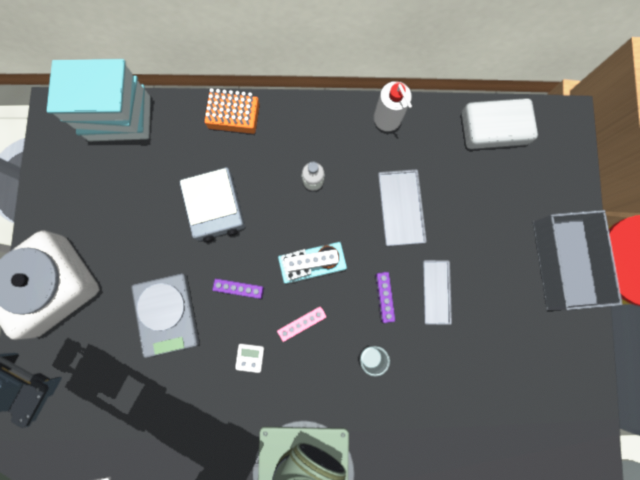

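View pics/side0.png

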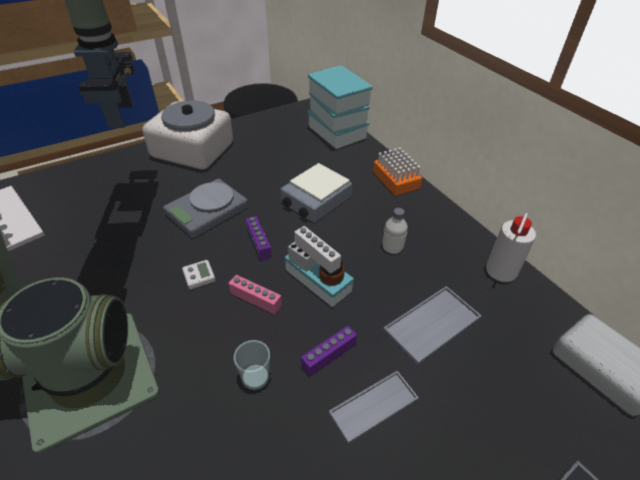

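The top view shows four rack-shaped things: white (311,260) on the stack, pink (302,324), purple (238,288) and purple (386,297). Only the white one, bridging block and jar on the turquoise lid, fits the rack. The narrow tray is at (437,292), the wide tray at (402,207), the hot plate at (210,198), the balance pan at (160,307) and the bottle at (313,176).

```bash
cat > h.py <<'E'
from workcell import *
import cv2,numpy as np
def unproj(c,px,z,k=None):
    k=k or calibration(c);R=np.array(k['R']);t=np.array(k['t']).ravel()
    n=cv2.undistortPoints(np.asarray(px,float).reshape(-1,1,2),np.array(k['mtx']),np.array(k['D'])).reshape(-1,2)
    d=np.c_[n,np.ones(len(n))]@R; o=-R.T@t
    return (o+d*((z-o[2])/d[:,2])[:,None])[:,:2]
def proj(c,P,k=None):
    k=k or calibration(c)
    return cv2.projectPoints(np.asarray(P,float).reshape(-1,1,3),cv2.Rodrigues(np.array(k['R']))[0],np.array(k['t'],float),np.array(k['mtx']),np.array(k['D']))[0].reshape(-1,2)
def rect(c,mask,z,k=None):
    # min-area rectangle on plane z: centre, long, short, angle of long side
    n,l,st,_=cv2.connectedComponentsWithStats(mask.astype(np.uint8)); i=1+np.argmax(st[1:,4]); m=l==i
    cs=cv2.findContours(m.astype(np.uint8),cv2.RETR_EXTERNAL,cv2.CHAIN_APPROX_NONE)[0]
    p=unproj(c,cs[0].reshape(-1,2),z,k).astype(np.float32)
    (x,y),(a,b),th=cv2.minAreaRect(p)
    if b>a:a,b,th=b,a,th+90
    return np.round([x,y,a,b,(th+90)%180-90],1)
def go(x,y,z,yaw):
    # shift in tool axes (units of 0.5 m) and turn about tool z (units of 0.5 rad) from the measured pose
    s=state();p=np.array(s['ee_pos']);r=np.radians(s['ee_rot'])
    from scipy.spatial.transform import Rotation as Ro
    A=Ro.from_euler('xyz',r); B=Ro.from_euler('xyz',[180,0,yaw],degrees=True)
    d=A.inv().apply(np.array([x,y,z])-p)/500; w=(A.inv()*B).as_rotvec()/.5
    print('t',round(s['time_s'],2),'pos',np.round(p,1),'rot',np.round(s['ee_rot'],2),'F',np.round(s['force'],1),'w',round(s['gripper_width'],1),'gf',round(s['gripper_force'],1))
    print('shift',np.round(d,4),'turn',np.round(w,4))
E
python3 - <<'E'
from h import *
im=grab_frame('top');hsv=cv2.cvtColor(im,cv2.COLOR_RGB2HSV)
def best(l):
    return trace('top',l)
for l,z in(('narrow_tray',10),('wide_tray',10),('hotplate',50),('balance',30),('block',85),('box',45),('rack',121),('bottle',60)):
    for d in best(l)[:4 if l=='rack' else 1]: print(l,round(d['p'],2),rect('top',d['pixels'],z))
    if l in('hotplate','balance'):
        m=d=best(l)[0]['pixels']; print(np.array([np.percentile(hsv[...,i][m],[10,50,90]) for i in range(3)]).tolist())
        b=m&(hsv[...,2]>200); print('bright',b.sum(),rect('top',b,60))
E
```

```text
narrow_tray 0.83 [ 421.3 -314.5  147.5   66.2    0.6]
wide_tray 0.65 [ 630.8 -230.8  190.6  101.9    5.8]
hotplate 0.75 [618.1 232.5 168.2 129.7  16.6]
[[0.0, 30.0, 105.0], [0.0, 1.0, 31.0], [108.0, 255.0, 255.0]]
bright 2812 [624.6 236.4 143.7 117.5  16.8]
balance 0.62 [356.5 335.  177.  134.8  14.3]
[[94.0, 106.0, 108.0], [13.0, 23.0, 26.0], [158.0, 201.0, 235.0]]
bright 2171 [375.9 339.4 110.2 104.7   3.6]
block 0.83 [452.6  20.   58.7  23.2 -86.5]
box 0.67 [482.6 -11.8 150.4  67.  -75.3]
rack 0.8 [480.  -10.  115.4  30.9 -80.2]
rack 0.58 [ 405.  -170.7  104.3   30.2    7.5]
bottle 0.74 [691.1  -8.   67.3  45.8   1. ]
```

```bash
python3 -c "
from h import *
go(490,-78,300,102)
k=calibration('wrist');print(np.round(k['R'],3))"
```

```text
t 1.6 pos [243.3 521.  228. ] rot [179.99   0.   154.97] F [ 0.3 -0.2 -0.5] w 91.2 gf 0.0
shift [-0.9539 -0.8768 -0.1441] turn [ 2.0000e-04 -0.0000e+00  1.8492e+00]
[[ 0.422  0.907  0.001]
 [ 0.88  -0.41   0.242]
 [ 0.219 -0.102 -0.97 ]]
```

send_rows([
  [[-0.059,-0.051,-0.0096],[0,0,0]],
  [[-0.059,-0.051,-0.0096],[0,0,0]],
  [[-0.059,-0.051,-0.0096],[0,0,0]],
  [[-0.059,-0.051,-0.0096],[0,0,0]],
  [[-0.059,-0.051,-0.0096],[0,0,0]],
  [[-0.059,-0.051,-0.0096],[0,0,0]],
  [[-0.059,-0.051,-0.0096],[0,0,0]],
  [[-0.059,-0.051,-0.0096],[0,0,0]],
])

```text
time_s: 2.4
ee_pos: [371.2, 234.9, 266.8]
ee_rot: [180.0, 0.0, 155.0]
force: [0.6, 0.3, -0.2]
gripper_width: 90.9
gripper_force: 0.0
```

send_rows([
  [[-0.059,-0.051,-0.0096],[0,0,0]],
  [[-0.059,-0.051,-0.0096],[0,0,0]],
  [[-0.059,-0.051,-0.0096],[0,0,0]],
  [[-0.059,-0.051,-0.0096],[0,0,0]],
  [[-0.059,-0.051,-0.0096],[0,0,0]],
  [[-0.059,-0.051,-0.0096],[0,0,0]],
  [[-0.059,-0.051,-0.0096],[0,0,0]],
])

```text
time_s: 3.1
ee_pos: [482.8, -14.4, 300.4]
ee_rot: [180.0, 0.0, 155.0]
force: [1.3, 0.5, 0.7]
gripper_width: 91.2
gripper_force: 0.0
```

send_rows([
  [[0,0,0],[0,0,0.264]],
  [[0,0,0],[0,0,0.264]],
  [[0,0,0],[0,0,0.264]],
  [[0,0,0],[0,0,0.264]],
  [[0,0,0],[0,0,0.264]],
  [[0,0,0],[0,0,0.264]],
  [[0,0,0],[0,0,0.264]],
  [[0,0,0],[0,0,0]],
  [[0,0,0],[0,0,0]],
])

```text
time_s: 4.0
ee_pos: [482.4, -12.8, 300.0]
ee_rot: [180.0, -0.0, 102.2]
force: [-0.5, -0.8, -0.2]
gripper_width: 90.8
gripper_force: 0.0
```

```bash
python3 - <<'E'
from h import *
go(480,-10,300,100)
k=calibration('wrist');im=grab_frame('wrist');cv2.imwrite('pics/w1.png',im[:,:,::-1])
for l,z in(('rack',121),('block',85),('jar',85),('box',45),('narrow_tray',10),('wide_tray',10),('hotplate',50),('balance',30)):
    for d in trace('wrist',l): print(l,round(d['p'],2),d['bbox'],rect('wrist',d['pixels'],z,k))
E
```

```text
t 4.0 pos [482.4 -12.8 300. ] rot [180.    -0.   102.19] F [-0.5 -0.8 -0.2] w 90.8 gf 0.0
shift [ 0.0064 -0.0035 -0.0001] turn [ 0.0001 -0.0001  0.0764]
rack 0.9 [212.3, 347.1, 62.4, 7.2] [ 437.4 -142.9   58.9    8.1    8. ]
rack 0.77 [162.4, 104.9, 67.5, 108.8] [370.7  20.6  91.8  29.5 -59.7]
rack 0.7 [301.0, 154.7, 35.4, 132.7] [483.1 -10.5 114.6  28.  -79.1]
rack 0.64 [267.3, 1.2, 58.9, 89.5] [430.8 128.9  74.   25.1  81.4]
block 0.73 [287.3, 143.8, 65.9, 67.0] [476.2  24.6  56.3  54.9  18. ]
jar 0.66 [297.3, 225.6, 56.3, 49.7] [512.9 -39.5  48.5  16.8 -80.1]
jar 0.49 [328.6, 347.8, 112.4, 31.7] [ 585.2 -155.4  122.1   33.3    9. ]
box 0.6 [287.7, 134.4, 69.0, 142.6] [471.4  55.3  66.9  25.7  -1.4]
narrow_tray 0.62 [188.1, 386.5, 35.3, 6.8] [ 390.2 -281.6   46.7   12.9   10.3]
wide_tray 0.7 [326.8, 350.8, 113.1, 26.2] [ 606.6 -194.1  146.6   39.    11.9]
```

View pics/w1.png

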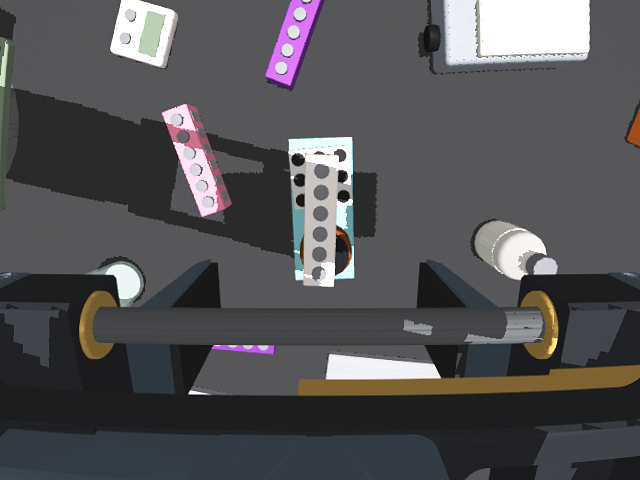

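The wrist view shows the white rack at (320,220) on the block (upper half, holes visible) and the jar (326,250). Pink (197,160) and purple (295,40) are the look-alikes. The measured rack is 114.6 x 28.0 mm at (483,-10.5), -79°, which fits the sizes given. I'll grasp at its centre.

send_rows([
  [[0.0042,0.0023,0],[0,0,0.045]],
  [[0,0,0.08],[0,0,0]],
  [[0,0,0.08],[0,0,0]],
  [[0,0,0.08],[0,0,0]],
  [[0,0,0.06],[0,0,0]],
  [[0,0,0.03],[0,0,0]],
  [[0,0,0.03],[0,0,0]],
  [[0,0,0.032],[0,0,0]],
  [[0,0,0],[0,0,0]],
  [[0,0,0],[0,0,0]],
], grip=0)

```text
time_s: 5.45
ee_pos: [483.3, -10.4, 104.1]
ee_rot: [-180.0, -0.0, 100.7]
force: [-0.1, -0.5, 0.1]
gripper_width: 91.0
gripper_force: 0.0
```

```bash
cat > ov.py <<'E'
from h import *
def box(cx,cy,th,x0,x1,y0,y1,z):
    a=np.radians(th);R=np.array([[np.cos(a),-np.sin(a)],[np.sin(a),np.cos(a)]])
    n=np.linspace(0,1,20)[:,None];c=np.array([[x0,y0],[x1,y0],[x1,y1],[x0,y1],[x0,y0]])
    p=np.vstack([c[i]+(c[i+1]-c[i])*n for i in range(4)])@R.T+[cx,cy]
    return np.c_[p,np.full(len(p),z)]
def draw(im,c,P,col,k=None,s=1):
    q=np.round(proj(c,P,k)*s).astype(np.int32); cv2.polylines(im,[q.reshape(-1,1,2)],True,col,1)
if __name__=='__main__':
    outs=[]
    for c,(x0,y0,w,h) in(('top',(120,150,350,220)),('side',(150,150,350,300))):
        s=2; im=cv2.resize(grab_frame(c),None,fx=s,fy=s,interpolation=cv2.INTER_CUBIC)[:,:,::-1].copy()
        draw(im,c,box(421.3,-314.5,.6,-76,76,-31,31,10),(0,0,255),s=s)
        draw(im,c,box(630.8,-230.8,5.8,-93,93,-49,49,10),(0,0,255),s=s)
        draw(im,c,box(628,234,16.7,-56,56,-56,56,60),(0,0,255),s=s)
        t=np.linspace(0,2*np.pi,60);draw(im,c,np.c_[375.9+55*np.cos(t),339.4+55*np.sin(t),42+0*t],(0,0,255),s=s)
        draw(im,c,box(482.6,-11.8,-78,-75,75,-32,32,45),(0,255,255),s=s)
        cv2.imwrite(f'pics/ov_{c}.png',im[y0*s:(y0+h)*s,x0*s:(x0+w)*s])
E
python3 ov.py
```

```text
(no output)
```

View pics/ov_top.png

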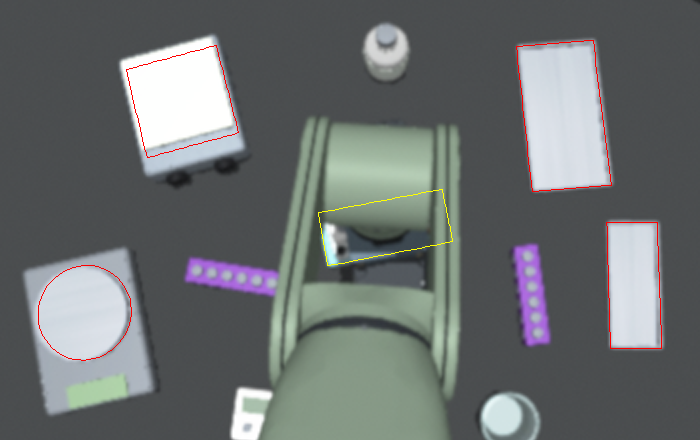

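View pics/ov_side.png

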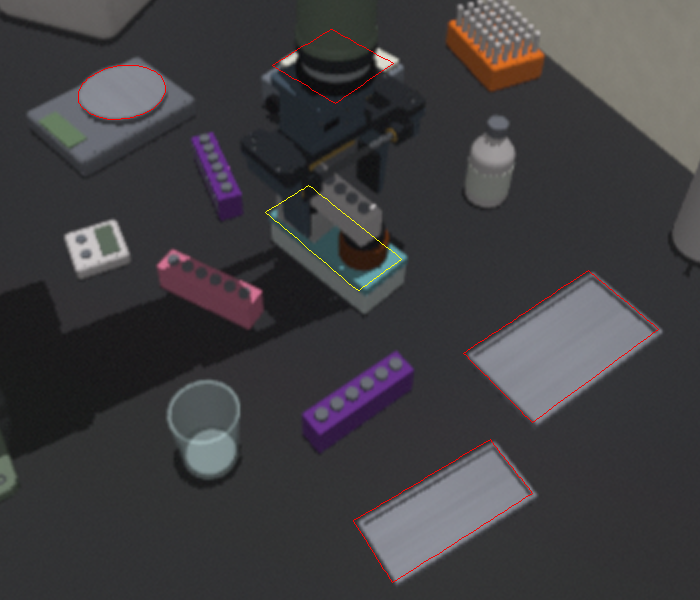

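The overlays fit both trays and the pan in both views. The hot plate outline sits about 6 mm too low in the top crop, at (183,100), and I'll refine it later. Fingers straddle the rack; closing.

send_rows([
  [[0,0,0],[0,0,0]],
  [[0,0,0],[0,0,0]],
  [[0,0,0],[0,0,0]],
  [[0,0,0],[0,0,0]],
  [[0,0,0],[0,0,0]],
  [[0,0,0],[0,0,0]],
  [[0,0,0],[0,0,0]],
  [[0,0,0],[0,0,0]],
], grip=1, grip_force=20)

```text
time_s: 6.35
ee_pos: [483.1, -10.5, 103.9]
ee_rot: [-180.0, -0.0, 100.7]
force: [-0.2, -0.4, -0.3]
gripper_width: 29.9
gripper_force: 0.0
```

Tips would sit below the tray rim at this grip height; I regrasp 8 mm higher.

send_rows([
  [[0,0,0],[0,0,0]],
  [[0,0,0],[0,0,0]],
  [[0,0,-0.008],[0,0,0]],
  [[0,0,-0.008],[0,0,0]],
], grip=0.4)

```text
time_s: 6.75
ee_pos: [483.1, -10.4, 112.2]
ee_rot: [-180.0, -0.0, 100.7]
force: [-0.0, -0.7, -0.5]
gripper_width: 54.7
gripper_force: 0.0
```

send_rows([
  [[0,0,0],[0,0,0]],
  [[0,0,0],[0,0,0]],
  [[0,0,0],[0,0,0]],
  [[0,0,0],[0,0,0]],
  [[0,0,0],[0,0,0]],
  [[0,0,0],[0,0,0]],
  [[0,0,0],[0,0,0]],
  [[0,0,0],[0,0,0]],
], grip=1, grip_force=20)

```text
time_s: 7.55
ee_pos: [483.0, -10.4, 111.9]
ee_rot: [-180.0, -0.0, 100.7]
force: [-0.1, 0.2, 0.0]
gripper_width: 28.0
gripper_force: 20.0
```

Gripped at 28 mm. Lift to about 230 and plan the transfer.

send_rows([
  [[0,0,-0.006],[0,0,0]],
  [[0,0,-0.02],[0,0,0]],
  [[0,0,-0.04],[0,0,0]],
  [[0,0,-0.06],[0,0,0]],
  [[0,0,-0.06],[0,0,0]],
  [[0,0,-0.04],[0,0,0]],
  [[0,0,-0.014],[0,0,0]],
  [[0,0,0],[0,0,0]],
])

```text
time_s: 8.35
ee_pos: [483.5, -10.5, 233.0]
ee_rot: [179.9, 0.0, 100.7]
force: [0.9, 0.5, -1.8]
gripper_width: 27.9
gripper_force: 20.0
```

```bash
python3 - <<'E'
from h import *
go(421.3,-314.5,232,1)
k=calibration('wrist')
for l,z in(('rack',241),('block',85),('jar',85),('box',45)):
    grab_frame('wrist') if l=='rack' else 0
    for d in trace('wrist',l)[:4]: print(l,round(d['p'],2),d['bbox'],rect('wrist',d['pixels'],z,k))
im=grab_frame('wrist');cv2.imwrite('pics/w2.png',im[:,:,::-1])
E
```

```text
t 8.35 pos [483.5 -10.5 233. ] rot [1.7987e+02 3.0000e-02 1.0074e+02] F [ 0.9  0.5 -1.8] w 27.9 gf 20.0
shift [-0.5742 -0.2355  0.0017] turn [ 4.2000e-03 -3.3000e-03  3.4818e+00]
rack 0.95 [246.7, 1.4, 65.0, 82.8] [449.   90.2  29.7  13.5  80.8]
rack 0.69 [278.8, 167.2, 76.5, 210.7] [477.3  20.6  55.8  28.1 -79.1]
rack 0.59 [126.6, 101.6, 88.8, 130.3] [418.3  37.7  48.5  16.3 -59.6]
block 0.93 [274.9, 147.2, 81.8, 71.4] [470.1  43.8  56.4  17.7  14.8]
box 0.98 [277.4, 137.7, 81.8, 123.2] [471.5  47.6  63.4  29.5  11. ]
```

View pics/w2.png

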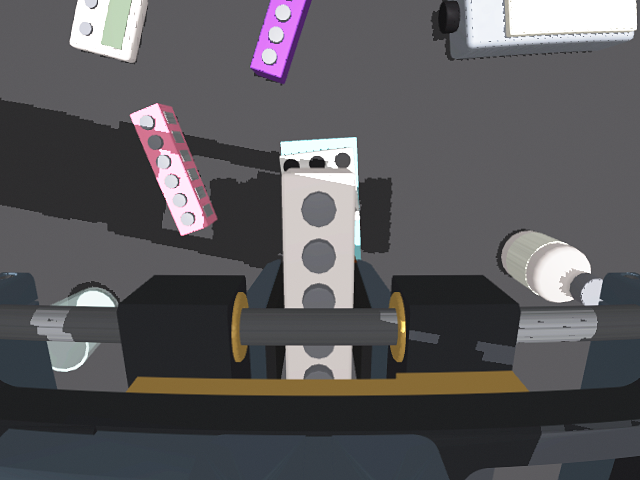

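send_rows([
  [[-0.0718,-0.0294,0],[0,0,0]],
  [[-0.0718,-0.0294,0],[0,0,0]],
  [[-0.0718,-0.0294,0],[0,0,0]],
  [[-0.0718,-0.0294,0],[0,0,0]],
  [[-0.0718,-0.0294,0],[0,0,0]],
  [[-0.0718,-0.0294,0],[0,0,0]],
  [[-0.0718,-0.0294,0],[0,0,0]],
  [[-0.0718,-0.0294,0],[0,0,0]],
])

```text
time_s: 9.45
ee_pos: [420.4, -316.0, 231.2]
ee_rot: [-180.0, -0.1, 100.7]
force: [0.7, -0.1, -1.1]
gripper_width: 28.2
gripper_force: 20.0
```

send_rows([
  [[0,0,0],[0,0,0.15]],
  [[0,0,0],[0,0,0.29]],
  [[0,0,0],[0,0,0.29]],
  [[0,0,0],[0,0,0.29]],
  [[0,0,0],[0,0,0.29]],
  [[0,0,0],[0,0,0.29]],
  [[0,0,0],[0,0,0.29]],
  [[0,0,0],[0,0,0.29]],
  [[0,0,0],[0,0,0.29]],
  [[0,0,0],[0,0,0.29]],
])

```text
time_s: 10.45
ee_pos: [420.9, -314.4, 231.1]
ee_rot: [-179.9, 0.0, 21.3]
force: [-0.0, 0.3, -0.7]
gripper_width: 27.7
gripper_force: 20.0
```

send_rows([
  [[0,0,0],[0,0,0.29]],
  [[0,0,0],[0,0,0.29]],
  [[0,0,0],[0,0,0.15]],
  [[0,0,0.05],[0,0,0]],
  [[0,0,0.08],[0,0,0]],
  [[0,0,0.08],[0,0,0]],
  [[0,0,0.07],[0,0,0]],
  [[0,0,0.05],[0,0,0]],
  [[0,0,0],[0,0,0]],
  [[0,0,0],[0,0,0]],
])

```text
time_s: 11.45
ee_pos: [421.2, -314.7, 66.9]
ee_rot: [-180.0, 0.0, 0.8]
force: [0.4, -0.1, 0.5]
gripper_width: 28.0
gripper_force: 20.0
```

```bash
python3 - <<'E'
from h import *
go(421.3,-314.5,32,1)
k=calibration('wrist');im=grab_frame('wrist');cv2.imwrite('pics/w3.png',im[:,:,::-1])
grab_frame('side')
for d in trace('side','rack'): print(d['bbox'],d['p'])
E
```

```text
t 11.45 pos [ 421.2 -314.7   66.9] rot [-1.7997e+02  3.0000e-02  7.6000e-01] F [ 0.4 -0.1  0.5] w 28.0 gf 20.0
shift [ 0.0002 -0.0003  0.0697] turn [-0.001   0.001  -0.0082]
[243.8, 215.0, 27.7, 42.5] 0.86
[339.6, 381.6, 69.6, 39.3] 0.73
[227.9, 272.1, 52.6, 43.8] 0.63
[301.4, 337.0, 53.2, 37.1] 0.61
```

View pics/w3.png

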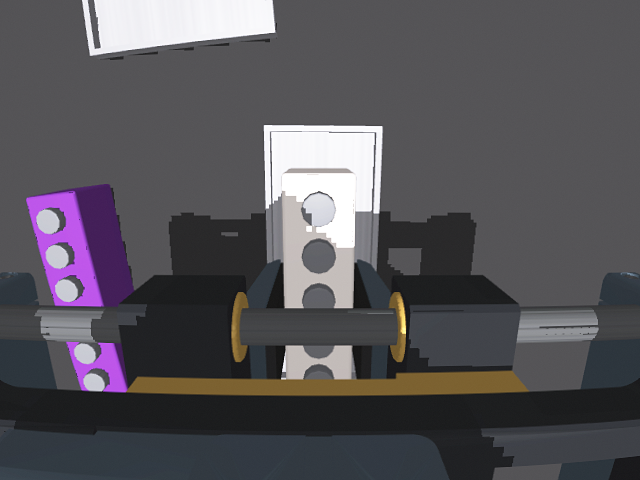

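The rack (319,270) is centred over the narrow tray (323, 125–380), clear and parallel. Lowering.

send_rows([
  [[0,0,0.03],[0,0,0]],
  [[0,0,0.025],[0,0,0]],
  [[0,0,0.008],[0,0,0]],
  [[0,0,0.004],[0,0,0]],
  [[0,0,0.002],[0,0,0]],
  [[0,0,0.002],[0,0,0]],
  [[0,0,0],[0,0,0]],
])

```text
time_s: 12.3
ee_pos: [421.2, -314.6, 31.6]
ee_rot: [180.0, -0.0, 0.8]
force: [0.8, -0.8, -1.9]
gripper_width: 28.1
gripper_force: 20.0
```

send_rows([
  [[0,0,0.001],[0,0,0]],
  [[0,0,0.001],[0,0,0]],
  [[0,0,0.001],[0,0,0]],
  [[0,0,0],[0,0,0]],
])

```text
time_s: 12.7
ee_pos: [421.1, -314.5, 29.9]
ee_rot: [-180.0, -0.0, 0.8]
force: [0.4, 0.9, -1.1]
gripper_width: 27.8
gripper_force: 20.0
```

send_rows([
  [[0,0,0.001],[0,0,0]],
  [[0,0,0.001],[0,0,0]],
  [[0,0,0],[0,0,0]],
])

```text
time_s: 13.0
ee_pos: [421.1, -314.5, 29.9]
ee_rot: [180.0, -0.0, 0.8]
force: [-1.0, 0.3, 6.2]
gripper_width: 28.0
gripper_force: 20.0
```

Contact felt. Release and rise.

send_rows([
  [[0,0,0],[0,0,0]],
  [[0,0,0],[0,0,0]],
  [[0,0,0],[0,0,0]],
  [[0,0,0],[0,0,0]],
  [[0,0,-0.02],[0,0,0]],
  [[0,0,-0.06],[0,0,0]],
  [[0,0,-0.08],[0,0,0]],
  [[0,0,-0.08],[0,0,0]],
  [[0,0,-0.08],[0,0,0]],
  [[0,0,-0.08],[0,0,0]],
], grip=0.3)

```text
time_s: 14.0
ee_pos: [420.8, -314.3, 231.4]
ee_rot: [180.0, -0.0, 0.8]
force: [0.8, -0.4, -0.1]
gripper_width: 63.8
gripper_force: 0.0
```

```bash
python3 - <<'E'
from h import *
go(480,-10,300,100)
k=calibration('wrist')
for c in('top','side'):
  im=grab_frame(c)
  for l,z in(('rack',39),('block',85),('jar',85),('box',45)):
    for d in trace(c,l): print(c,l,round(d['p'],2),d['bbox'],rect(c,d['pixels'],z))
E
```

```text
t 14.0 pos [ 420.8 -314.3  231.4] rot [ 1.7997e+02 -4.0000e-02  7.6000e-01] F [ 0.8 -0.4 -0.1] w 63.8 gf 0.0
shift [ 0.1266 -0.6069 -0.1374] turn [ 2.000e-03 -3.000e-04 -3.464e+00]
top rack 0.66 [376.2, 272.2, 19.4, 51.4] [ 407.5 -182.8  113.6   34.7    7.1]
top rack 0.62 [316.3, 244.2, 25.1, 24.6] [498.  -48.6  55.2  52.6   1. ]
top rack 0.61 [280.1, 306.8, 44.8, 34.0] [340.8  10.4 115.3  29.  -60. ]
top rack 0.6 [213.9, 281.5, 49.0, 16.2] [420.  162.7 118.1  27.7  81.8]
top block 0.8 [280.6, 251.5, 29.3, 31.8] [472.8  25.1  57.8  55.3  19.5]
top jar 0.69 [316.3, 244.5, 25.7, 24.5] [493.9 -46.2  55.1  52.6   1. ]
top box 0.81 [278.4, 247.4, 67.0, 32.8] [486.8 -24.4 124.8  69.  -75.5]
side rack 0.9 [339.5, 374.8, 67.2, 53.1] [ 416.4 -321.5  124.5   39.9    0. ]
side rack 0.8 [248.2, 213.5, 24.8, 45.2] [417.9 144.2 145.4  35.1  81. ]
side rack 0.79 [230.5, 272.5, 53.4, 46.4] [338.9  -6.4 129.5  48.2 -60.1]
side rack 0.74 [301.3, 325.0, 58.1, 51.1] [ 404.  -197.7  128.5   42.8    7.9]
side block 0.58 [286.2, 234.6, 40.4, 36.4] [469.9   9.1  80.6  79.6 -74.8]
side jar 0.87 [320.0, 255.7, 20.1, 28.1] [482.2 -61.1  78.2  40.3  66.6]
side box 0.97 [282.4, 257.3, 66.5, 48.8] [471.7 -28.3 172.8  72.6 -75.3]
side box 0.68 [280.9, 170.2, 73.3, 52.3] [607.  216.3 169.6 160.7  17.3]
```

send_rows([
  [[0.0158,-0.0758,-0.0172],[0,0,0]],
  [[0.0158,-0.0758,-0.0172],[0,0,0]],
  [[0.0158,-0.0758,-0.0172],[0,0,0]],
  [[0.0158,-0.0758,-0.0172],[0,0,0]],
  [[0.0158,-0.0758,-0.0172],[0,0,0]],
  [[0.0158,-0.0758,-0.0172],[0,0,0]],
  [[0.0158,-0.0758,-0.0172],[0,0,0]],
  [[0.0158,-0.0758,-0.0172],[0,0,0]],
], grip=0)

```text
time_s: 15.3
ee_pos: [480.1, -9.0, 297.5]
ee_rot: [-180.0, 0.1, 0.8]
force: [1.3, -0.4, -0.8]
gripper_width: 91.1
gripper_force: 0.0
```

send_rows([
  [[0,0,0],[0,0,-0.29]],
  [[0,0,0],[0,0,-0.29]],
  [[0,0,0],[0,0,-0.29]],
  [[0,0,0],[0,0,-0.29]],
  [[0,0,0],[0,0,-0.29]],
  [[0,0,0],[0,0,-0.29]],
  [[0,0,0],[0,0,-0.29]],
  [[0,0,0],[0,0,-0.29]],
  [[0,0,0],[0,0,-0.29]],
  [[0,0,0],[0,0,-0.29]],
])

```text
time_s: 16.3
ee_pos: [480.0, -10.5, 297.0]
ee_rot: [-179.9, 0.0, 84.2]
force: [-0.7, -0.1, -1.4]
gripper_width: 91.3
gripper_force: 0.0
```

send_rows([
  [[0,0,0],[0,0,-0.29]],
  [[0,0,0],[0,0,-0.29]],
  [[0,0,0],[0,0,0]],
  [[0,0,0],[0,0,0]],
])

```text
time_s: 16.7
ee_pos: [480.1, -10.5, 297.2]
ee_rot: [-179.9, -0.0, 100.3]
force: [0.2, 0.5, -0.3]
gripper_width: 91.2
gripper_force: 0.0
```

```bash
python3 - <<'E'
from h import *
go(474,25,300,104)
k=calibration('wrist');im=grab_frame('wrist');cv2.imwrite('pics/w4.png',im[:,:,::-1])
for l,z in(('block',85),('jar',73),('box',45)):
    for d in trace('wrist',l): print(l,round(d['p'],2),d['bbox'],rect('wrist',d['pixels'],z,k))
hsv=cv2.cvtColor(im,cv2.COLOR_RGB2HSV)
d=trace('wrist','jar')[0]['pixels']; dark=d&(hsv[...,2]<60); print('cap',rect('wrist',dark,85,k))
E
```

```text
t 16.7 pos [480.1 -10.5 297.2] rot [-1.7995e+02 -2.0000e-02  1.0028e+02] F [ 0.2  0.5 -0.3] w 91.2 gf 0.0
shift [ 0.0721  0.0006 -0.0055] turn [-0.0019 -0.0007 -0.1298]
block 0.91 [287.5, 147.2, 68.2, 68.6] [476.5  24.7  57.6  56.6  16.7]
jar 0.94 [304.6, 225.0, 50.1, 55.5] [497.4 -45.6  57.   51.2 -79.7]
box 0.76 [285.8, 137.6, 73.6, 141.2] [494.5 -44.3  82.9  64.  -75.7]
cap [496.8 -47.1  44.8  43.3  88.8]
```

View pics/w4.png

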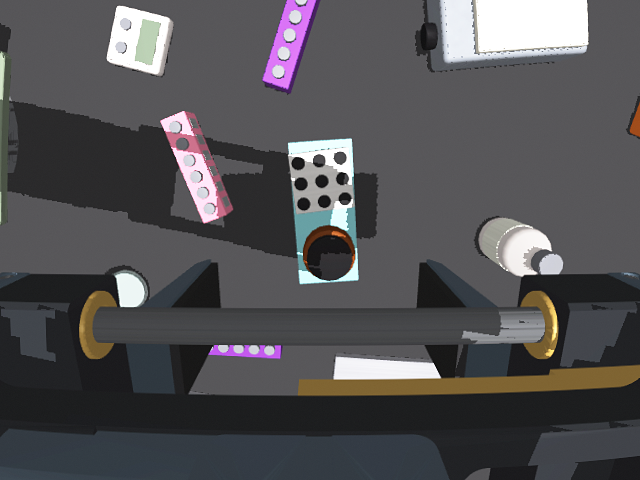

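The wrist view shows the block at (321,182) and the jar at (328,253), undisturbed. The block measures 57 x 57 mm at (476.5,24.7), yaw 106.7°. Going down on it.

send_rows([
  [[0.0706,0.0055,0],[0,0,0]],
  [[0,0,0],[0,0,-0.223]],
  [[0,0,0.08],[0,0,0]],
  [[0,0,0.08],[0,0,0]],
  [[0,0,0.08],[0,0,0]],
  [[0,0,0.08],[0,0,0]],
  [[0,0,0.06],[0,0,0]],
  [[0,0,0],[0,0,0]],
])

```text
time_s: 17.75
ee_pos: [473.5, 24.6, 104.4]
ee_rot: [-179.5, -0.1, 106.8]
force: [-0.0, 0.7, 0.1]
gripper_width: 91.5
gripper_force: 0.0
```

```bash
python3 - <<'E'
from h import *
go(476.5,24.7,69,106.7)
k=calibration('wrist');im=grab_frame('wrist')
for d in trace('wrist','block'): print(round(d['p'],2),d['bbox'],rect('wrist',d['pixels'],85,k))
for c in('top','side'):
    im=grab_frame(c);hsv=cv2.cvtColor(im,cv2.COLOR_RGB2HSV);d=trace(c,'hotplate')[0]['pixels']
    g=cv2.cvtColor(im,cv2.COLOR_RGB2GRAY); print(c,np.percentile(g[d],[5,25,50,75,95]))
    for th in (225,245): print(rect(c,d&(g>th),60))
    cv2.imwrite(f'/tmp/{c}.png',im[:,:,::-1])
a=cv2.resize(cv2.imread('/tmp/top.png')[155:255,165:255],None,fx=4,fy=4,interpolation=cv2.INTER_NEAREST)
b=cv2.resize(cv2.imread('/tmp/side.png')[155:255,270:360],None,fx=4,fy=4,interpolation=cv2.INTER_NEAREST)
cv2.imwrite('pics/hp.png',np.hstack([a,b]))
E
```

```text
t 17.75 pos [473.5  24.6 104.4] rot [-1.7951e+02 -1.4000e-01  1.0681e+02] F [-0.   0.7  0.1] w 91.5 gf 0.0
shift [-0.0017  0.0064  0.0707] turn [-0.0172 -0.0048  0.0039]
0.77 [263.2, 219.2, 118.8, 128.8] [471.9  38.1  55.9  42.3  17. ]
top [ 75. 203. 255. 255. 255.]
[638.4 241.5 112.8 112.4  16.7]
[638.1 241.5 110.6 110.1 -73.2]
side [ 55.    61.   164.   212.25 216.  ]Traceback (most recent call last):
  File "<stdin>", line 8, in <module>
  File "h.py", line 13, in rect
    n,l,st,_=cv2.connectedComponentsWithStats(mask.astype(np.uint8)); i=1+np.argmax(st[1:,4]); m=l==i
                                                                          ~~~~~~~~~^^^^^^^^^^
    return _wrapfunc(a, 'argmax', axis=axis, out=out, **kwds)
    return bound(*args, **kwds)
ValueError: attempt to get argmax of an empty sequence
```

Hot plate: white square 112.8 x 112.4 mm at (638.3,241.5), 16.7°, which matches its size. Let the arm settle, then fine-approach.

send_rows([
  [[0,0,0],[0,0,0]],
  [[0,0,0],[0,0,0]],
])

```text
time_s: 18.25
ee_pos: [477.0, 24.7, 108.5]
ee_rot: [179.9, 0.0, 106.8]
force: [-0.1, 0.1, -0.9]
gripper_width: 91.0
gripper_force: 0.0
```

```bash
python3 -c "
from h import *
go(476.5,24.7,69,106.7)"
```

```text
t 18.25 pos [477.   24.7 108.5] rot [1.7990e+02 2.0000e-02 1.0684e+02] F [-0.1  0.1 -0.9] w 91.0 gf 0.0
shift [ 0.0003 -0.001   0.0791] turn [0.0033 0.0007 0.005 ]
```

send_rows([
  [[0,0,0.03],[0,0,0]],
  [[0,0,0.03],[0,0,0]],
  [[0,0,0.019],[0,0,0]],
  [[0,0,0],[0,0,0]],
])

```text
time_s: 18.65
ee_pos: [475.7, 24.7, 67.3]
ee_rot: [-179.9, -0.0, 106.8]
force: [-0.4, 0.2, -0.2]
gripper_width: 91.2
gripper_force: 0.0
```

send_rows([
  [[0,0,0],[0,0,0]],
  [[0,0,0],[0,0,0]],
  [[0,0,0],[0,0,0]],
  [[0,0,0],[0,0,0]],
  [[0,0,0],[0,0,0]],
  [[0,0,0],[0,0,0]],
  [[0,0,0],[0,0,0]],
  [[0,0,0],[0,0,0]],
], grip=1, grip_force=30)

```text
time_s: 19.45
ee_pos: [476.7, 24.7, 68.5]
ee_rot: [180.0, 0.0, 106.8]
force: [-0.6, 0.2, 4.1]
gripper_width: 56.0
gripper_force: 29.9
```

send_rows([
  [[0,0,-0.006],[0,0,0]],
  [[0,0,-0.02],[0,0,0]],
  [[0,0,-0.04],[0,0,0]],
  [[0,0,-0.06],[0,0,0]],
  [[0,0,-0.06],[0,0,0]],
  [[0,0,-0.04],[0,0,0]],
  [[0,0,-0.02],[0,0,0]],
  [[0,0,0],[0,0,0]],
  [[0,0,0],[0,0,0]],
])

```text
time_s: 20.35
ee_pos: [475.7, 24.7, 190.3]
ee_rot: [-179.9, -0.0, 106.8]
force: [0.4, 0.2, -4.4]
gripper_width: 55.8
gripper_force: 29.9
```

```bash
python3 - <<'E'
from h import *
go(638.3,241.5,190,106.7)
k=calibration('wrist');grab_frame('wrist')
for l,z in(('block',40+45+123.5),('jar',73)):
  for d in trace('wrist',l): print(l,round(d['p'],2),d['bbox'],rect('wrist',d['pixels'],z,k))
E
```

```text
t 20.35 pos [475.7  24.7 190.3] rot [-1.7989e+02 -4.0000e-02  1.0685e+02] F [ 0.4  0.2 -4.4] w 55.8 gf 29.9
shift [ 3.208e-01  4.369e-01 -1.000e-04] turn [-0.0039 -0.0012  0.0051]
block 0.66 [240.5, 232.5, 153.4, 149.3] [468.4  46.1  55.2  29.2  17.8]
jar 0.3 [468.4, 1.2, 171.6, 115.9] [592.7 192.3 127.1  79.6  21.4]
```

send_rows([
  [[0.0458,0.0624,0],[0,0,0]],
  [[0.0458,0.0624,0],[0,0,0]],
  [[0.0458,0.0624,0],[0,0,0]],
  [[0.0458,0.0624,0],[0,0,0]],
  [[0.0458,0.0624,0],[0,0,0]],
  [[0.0458,0.0624,0],[0,0,0]],
  [[0.0458,0.0624,0],[0,0,0]],
  [[0,0,0],[0,0,0]],
  [[0,0,0],[0,0,0]],
  [[0,0,0],[0,0,0]],
])

```text
time_s: 21.5
ee_pos: [638.3, 240.6, 190.1]
ee_rot: [-179.8, 0.0, 106.8]
force: [-0.0, -0.2, -3.7]
gripper_width: 55.9
gripper_force: 29.9
```

send_rows([
  [[0,0,0.04],[0,0,0]],
  [[0,0,0.05],[0,0,0]],
  [[0,0,0.05],[0,0,0]],
  [[0,0,0.03],[0,0,0]],
  [[0,0,0.01],[0,0,0]],
  [[0,0,0.01],[0,0,0]],
  [[0,0,0],[0,0,0]],
  [[0,0,0],[0,0,0]],
])

```text
time_s: 22.3
ee_pos: [639.6, 241.4, 97.4]
ee_rot: [179.9, -0.0, 106.8]
force: [-0.5, -0.5, -4.5]
gripper_width: 55.9
gripper_force: 29.9
```

```bash
python3 - <<'E'
from h import *
go(638.3,241.5,84,106.7)
k=calibration('wrist');im=grab_frame('wrist');cv2.imwrite('pics/w5.png',im[:,:,::-1])
E
```

```text
t 22.3 pos [639.6 241.4  97.4] rot [ 1.7989e+02 -1.0000e-02  1.0683e+02] F [-0.5 -0.5 -4.5] w 55.9 gf 29.9
shift [ 0.001  -0.0026  0.0267] turn [ 0.0038 -0.0004  0.0045]
```

View pics/w5.png

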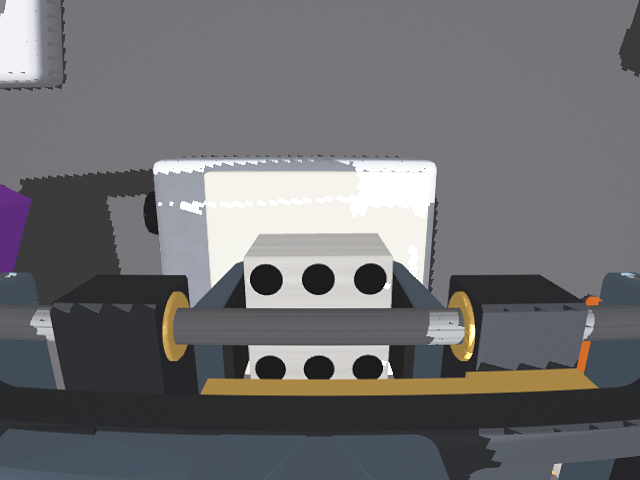

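The block (318,310) sits centrally over the white plate (205–425 wide). Lowering.

send_rows([
  [[0,0,0.012],[0,0,0]],
  [[0,0,0.008],[0,0,0]],
  [[0,0,0.002],[0,0,0]],
  [[0,0,0.002],[0,0,0]],
  [[0,0,0],[0,0,0]],
  [[0,0,0],[0,0,0]],
])

```text
time_s: 22.95
ee_pos: [639.2, 241.4, 84.3]
ee_rot: [180.0, -0.0, 106.8]
force: [-0.4, 0.3, -5.0]
gripper_width: 56.1
gripper_force: 29.9
```

send_rows([
  [[0,0,0.001],[0,0,0]],
  [[0,0,0.001],[0,0,0]],
  [[0,0,0],[0,0,0]],
])

```text
time_s: 23.25
ee_pos: [639.2, 241.4, 83.6]
ee_rot: [180.0, -0.0, 106.8]
force: [-1.3, -0.4, -2.0]
gripper_width: 56.0
gripper_force: 29.9
```

send_rows([
  [[0,0,0.001],[0,0,0]],
  [[0,0,0],[0,0,0]],
])

```text
time_s: 23.45
ee_pos: [639.3, 241.4, 83.6]
ee_rot: [180.0, -0.0, 106.8]
force: [-2.8, -0.9, 1.8]
gripper_width: 56.0
gripper_force: 29.9
```

Contact. Release and rise.

send_rows([
  [[0,0,0],[0,0,0]],
  [[0,0,0],[0,0,0]],
  [[0,0,0],[0,0,0]],
  [[0,0,0],[0,0,0]],
  [[0,0,0],[0,0,0]],
  [[0,0,-0.02],[0,0,0]],
  [[0,0,-0.06],[0,0,0]],
  [[0,0,-0.08],[0,0,0]],
  [[0,0,-0.06],[0,0,0]],
  [[0,0,0],[0,0,0]],
], grip=0)

```text
time_s: 24.45
ee_pos: [641.8, 242.4, 199.5]
ee_rot: [179.3, -0.0, 106.8]
force: [-0.1, 1.2, 0.2]
gripper_width: 91.2
gripper_force: 0.0
```

```bash
python3 - <<'E'
from h import *
go(497,-46.5,200,105)
k=calibration('wrist')
for c in('side','top'):
  im=grab_frame(c);hsv=cv2.cvtColor(im,cv2.COLOR_RGB2HSV)
  for l,z in(('block',100),('jar',73),('box',45)):
    for d in trace(c,l)[:2]:
      print(c,l,round(d['p'],2),d['bbox'],rect(c,d['pixels'],z))
      if l=='jar': 
        m=d['pixels']&(hsv[...,2]<50)
        if m.any(): print('cap',rect(c,m,85))
E
```

```text
t 24.45 pos [641.8 242.4 199.5] rot [ 1.7933e+02 -4.0000e-02  1.0685e+02] F [-0.1  1.2  0.2] w 91.2 gf 0.0
shift [-0.4691 -0.4445 -0.0066] turn [ 0.0235 -0.0018  0.0644]
side block 0.89 [303.4, 161.7, 33.1, 27.7] [628.1 218.5  92.9  87.6  19. ]
side jar 0.66 [384.4, 286.1, 95.9, 77.5] [ 591.5 -264.   176.7   95.6    5.8]
side jar 0.57 [318.5, 256.0, 26.8, 30.3] [494.3 -56.3  81.5  52.5  57.1]
cap [496.1 -53.   51.2  43.6  57.3]
side box 0.84 [284.5, 245.7, 69.8, 58.8] [480.2 -26.4 171.4  90.  -76.3]
side box 0.17 [319.7, 259.1, 25.1, 25.9] [510.  -35.2  81.4  52.6  59.3]
top block 0.76 [194.0, 180.5, 28.7, 32.3] [638.1 222.2  66.6  28.1  19.6]
top jar 0.66 [318.9, 247.3, 23.6, 20.6] [495.3 -47.6  51.1  50.9   1. ]
top box 0.9 [279.9, 248.1, 67.0, 34.5] [483.9 -11.6 150.1  67.3 -75.8]
```

send_rows([
  [[-0.0586,-0.0556,-0.012],[0,0,0]],
  [[-0.0586,-0.0556,-0.012],[0,0,0]],
  [[-0.0586,-0.0556,-0.012],[0,0,0]],
  [[-0.0586,-0.0556,-0.012],[0,0,0]],
  [[-0.0586,-0.0556,-0.012],[0,0,0]],
  [[-0.0586,-0.0556,-0.012],[0,0,0]],
  [[-0.0586,-0.0556,-0.012],[0,0,0]],
  [[-0.0586,-0.0556,-0.012],[0,0,0]],
  [[0,0,0],[0,0,0.064]],
  [[0,0,0],[0,0,0]],
])

```text
time_s: 25.85
ee_pos: [493.7, -48.3, 240.8]
ee_rot: [180.0, -0.0, 104.9]
force: [0.8, -0.5, -0.3]
gripper_width: 91.2
gripper_force: 0.0
```

send_rows([
  [[0,0,0],[0,0,0]],
  [[0,0,0],[0,0,0]],
  [[0,0,0],[0,0,0]],
])

```text
time_s: 26.15
ee_pos: [494.4, -46.8, 240.4]
ee_rot: [-180.0, -0.0, 105.1]
force: [0.9, -0.2, -0.2]
gripper_width: 91.0
gripper_force: 0.0
```

```bash
python3 - <<'E'
from h import *
go(497,-46.5,200,105)
k=calibration('wrist');im=grab_frame('wrist')
for l,z in(('jar',73),('jar',85),('box',45)):
    for d in trace('wrist',l)[:2]: print(l,round(d['p'],2),d['bbox'],rect('wrist',d['pixels'],z,k))
hsv=cv2.cvtColor(im,cv2.COLOR_RGB2HSV)
d=trace('wrist','jar')[0]['pixels']; dark=d&(hsv[...,2]<60); print('cap',rect('wrist',dark,85,k))
E
```

```text
t 26.15 pos [494.4 -46.8 240.4] rot [-1.7997e+02 -2.0000e-02  1.0510e+02] F [ 0.9 -0.2 -0.2] w 91.0 gf 0.0
shift [-0.0009  0.0052  0.0808] turn [-0.0011 -0.0007  0.0033]
jar 0.73 [316.4, 347.9, 124.5, 30.1] [ 581.3 -156.1  117.5   30.4   14.6]
jar 0.73 [316.4, 347.9, 124.5, 30.1] [ 577.4 -149.6  113.1   29.2   14.6]
box 0.85 [282.4, 92.7, 75.5, 169.0] [485.8 -12.1 149.9  65.  -75.9]
cap [ 579.4 -141.8    0.9    0.    14.6]
```

```bash
python3 - <<'E'
from h import *
k=calibration('wrist');im=grab_frame('wrist');hsv=cv2.cvtColor(im,cv2.COLOR_RGB2HSV)
u,v=proj('wrist',[[497,-46.5,85]],k)[0];print(u,v)
w=np.zeros(im.shape[:2],bool);w[int(v)-45:int(v)+45,int(u)-42:int(u)+42]=1
am=w&(hsv[...,0]<18)&(hsv[...,1]>100);dk=w&(hsv[...,2]<50)&(hsv[...,1]<200)
print(am.sum(),dk.sum(),rect('wrist',am,73,k),rect('wrist',am|dk,73,k),rect('wrist',dk,85,k))
cv2.imwrite('pics/w6.png',cv2.resize(im[int(v)-70:int(v)+70,int(u)-80:int(u)+80,::-1],None,fx=4,fy=4))
E
```

```text
322.25240243517857 230.87949956508504
824 3225 [495.8 -45.8  52.   51.8 -65.1] [496.6 -46.8  53.9  51.3 -74.9] [494.6 -47.7  44.9  38.5 -87.2]
```

View pics/w6.png

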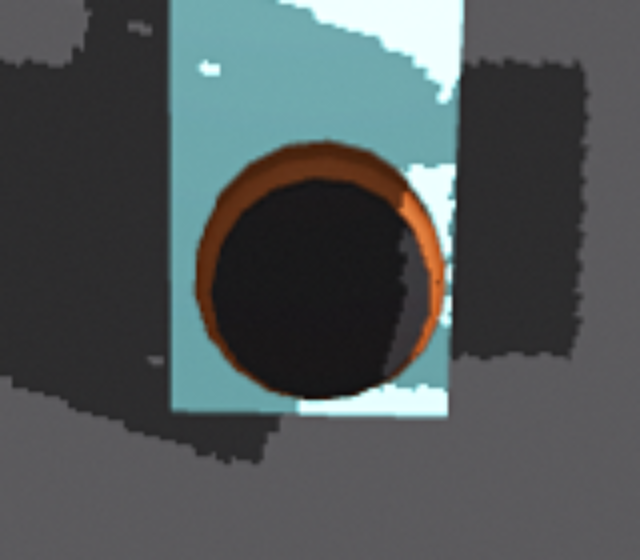

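The crop shows the jar's amber rim and black cap, centre about (320,275), upright on the lid at (496.5,-46.5). Grasp its body low.

send_rows([
  [[-0.0005,0.0042,0],[0,0,0]],
  [[0,0,0.07],[0,0,0]],
  [[0,0,0.08],[0,0,0]],
  [[0,0,0.08],[0,0,0]],
  [[0,0,0.06],[0,0,0]],
  [[0,0,0.03],[0,0,0]],
  [[0,0,0.02],[0,0,0]],
  [[0,0,0.015],[0,0,0]],
  [[0,0,0],[0,0,0]],
  [[0,0,0],[0,0,0]],
])

```text
time_s: 27.45
ee_pos: [496.9, -47.2, 63.9]
ee_rot: [179.9, 0.0, 105.0]
force: [-0.8, 0.8, 0.2]
gripper_width: 91.1
gripper_force: 0.0
```

send_rows([
  [[0,0,0],[0,0,0]],
  [[0,0,0],[0,0,0]],
  [[0,0,0],[0,0,0]],
  [[0,0,0],[0,0,0]],
  [[0,0,0],[0,0,0]],
  [[0,0,0],[0,0,0]],
  [[0,0,0],[0,0,0]],
  [[0,0,0],[0,0,0]],
], grip=1, grip_force=20)

```text
time_s: 28.25
ee_pos: [496.4, -47.1, 63.4]
ee_rot: [180.0, 0.0, 105.0]
force: [0.4, 1.1, 2.1]
gripper_width: 53.3
gripper_force: 20.0
```

send_rows([
  [[0,0,-0.006],[0,0,0]],
  [[0,0,-0.02],[0,0,0]],
  [[0,0,-0.04],[0,0,0]],
  [[0,0,-0.06],[0,0,0]],
  [[0,0,-0.06],[0,0,0]],
  [[0,0,-0.04],[0,0,0]],
  [[0,0,-0.02],[0,0,0]],
  [[0,0,0],[0,0,0]],
  [[0,0,0],[0,0,0]],
])

```text
time_s: 29.15
ee_pos: [495.6, -47.0, 185.5]
ee_rot: [-179.9, -0.0, 105.0]
force: [0.1, -0.3, -2.0]
gripper_width: 53.9
gripper_force: 20.0
```

```bash
python3 - <<'E'
from h import *
for c in('top','side'):
  im=grab_frame(c);hsv=cv2.cvtColor(im,cv2.COLOR_RGB2HSV);d=trace(c,'balance')[0]['pixels']
  g=cv2.cvtColor(im,cv2.COLOR_RGB2GRAY);print(c,np.percentile(g[d],[5,25,50,75,95]))
  for th in(170,190,205): 
    if (d&(g>th)).any():print(th,rect(c,d&(g>th),42))
go(376,339.4,190,105)
E
```

```text
top [107. 171. 180. 216. 221.]
170 [354.1 335.3 162.9 118.   15.1]
190 [375.9 345.6 107.5 106.5   3.6]
205 [374.8 345.5 105.4 103.7  47.7]
side [ 51.75  73.75 108.   135.   139.  ]
t 29.35 pos [495.6 -47.  185.1] rot [-1.7987e+02 -6.0000e-02  1.0501e+02] F [ 0.5  0.9 -0.6] w 53.9 gf 20.0
shift [ 0.8084 -0.0309 -0.009 ] turn [-0.0046 -0.002   0.0004]
```

send_rows([
  [[0.08,-0.003,0],[0,0,0]],
  [[0.08,-0.003,0],[0,0,0]],
  [[0.08,-0.003,0],[0,0,0]],
  [[0.08,-0.003,0],[0,0,0]],
  [[0.08,-0.003,0],[0,0,0]],
  [[0.08,-0.003,0],[0,0,0]],
  [[0.08,-0.003,0],[0,0,0]],
  [[0,0,0],[0,0,0]],
  [[0,0,0],[0,0,0]],
  [[0,0,0],[0,0,0]],
])

```text
time_s: 30.35
ee_pos: [413.7, 219.8, 185.9]
ee_rot: [-180.0, 0.0, 105.0]
force: [0.5, 0.1, -1.6]
gripper_width: 53.7
gripper_force: 20.0
```

```bash
python3 - <<'E'
from h import *
k=calibration('wrist');im=grab_frame('wrist');g=cv2.cvtColor(im,cv2.COLOR_RGB2GRAY)
from ov import draw
go(376,342.5,190,105)
for d in trace('wrist','balance')[:1]:
    m=d['pixels'];print(d['p'],d['bbox'],np.percentile(g[m],[5,25,50,75,95]))
    for th in(200,220,235):
        if (m&(g>th)).any(): print(th,rect('wrist',m&(g>th),42,k))
im=im[:,:,::-1].copy();t=np.linspace(0,2*np.pi,60)
for y,col in((339.4,(0,0,255)),(345.5,(0,255,0))): draw(im,'wrist',np.c_[375.9+55*np.cos(t),y+55*np.sin(t),42+0*t],col,k)
cv2.imwrite('pics/w7.png',im)
E
```

```text
t 30.4 pos [413.8 219.6 185.9] rot [-1.7996e+02  3.0000e-02  1.0493e+02] F [ 0.  -0.2 -0.3] w 53.8 gf 20.0
shift [ 0.2571 -0.0097 -0.0082] turn [-0.0014  0.001  -0.0023]
0.97 [167.4, 2.8, 236.1, 151.4] [162. 197. 220. 243. 246.]
200 [380.3 333.5 115.1  99.6  14.7]
220 [376.9 335.6 108.2  93.4  14.9]
235 [376.9 335.6 108.2  93.4  14.9]
```

View pics/w7.png

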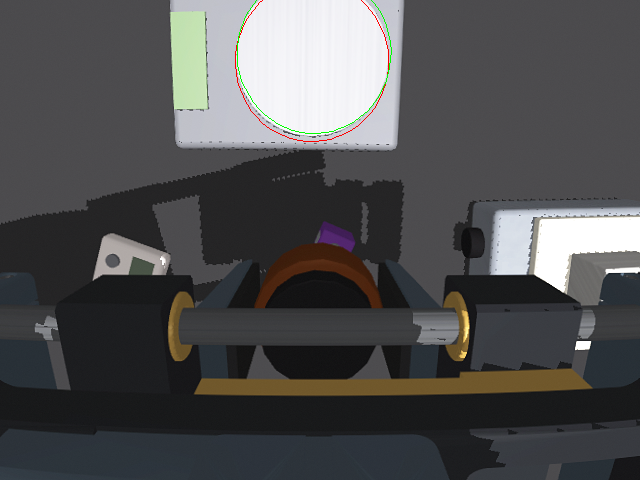

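The green outline (345.5) fits the pan's upper edge, so the pan centre is about (376,344). Jar held upright at (318,320).

send_rows([
  [[0.07,-0.0027,0],[0,0,0]],
  [[0.07,-0.0027,0],[0,0,0]],
  [[0.07,-0.0027,0],[0,0,0]],
  [[0.05,-0.002,0],[0,0,0]],
  [[0,0,0],[0,0,0]],
  [[0,0,0.05],[0,0,0]],
  [[0,0,0.07],[0,0,0]],
  [[0,0,0.06],[0,0,0]],
  [[0,0,0.03],[0,0,0]],
  [[0,0,0],[0,0,0]],
])

```text
time_s: 31.45
ee_pos: [374.4, 342.3, 79.1]
ee_rot: [-179.7, 0.2, 104.9]
force: [-0.2, -0.1, -0.5]
gripper_width: 53.7
gripper_force: 20.0
```

send_rows([
  [[0,0,0.014],[0,0,0]],
  [[0,0,0.008],[0,0,0]],
  [[0,0,0.006],[0,0,0]],
  [[0,0,0.004],[0,0,0]],
  [[0,0,0],[0,0,0]],
  [[0,0,0],[0,0,0]],
])

```text
time_s: 32.05
ee_pos: [375.2, 345.0, 65.5]
ee_rot: [180.0, -0.0, 105.0]
force: [-0.2, -0.4, -1.8]
gripper_width: 53.9
gripper_force: 20.0
```

```bash
python3 -c "
from h import *
go(376,344,60.4,105)
"
```

```text
t 32.05 pos [375.2 345.   65.5] rot [ 1.7997e+02 -2.0000e-02  1.0502e+02] F [-0.2 -0.4 -1.8] w 53.9 gf 20.0
shift [-0.0024  0.0011  0.0102] turn [ 0.001  -0.0006  0.0005]
```

send_rows([
  [[0,0,0.004],[0,0,0]],
  [[0,0,0.002],[0,0,0]],
  [[0,0,0.002],[0,0,0]],
  [[0,0,0],[0,0,0]],
  [[0,0,0],[0,0,0]],
])

```text
time_s: 32.55
ee_pos: [375.0, 344.9, 61.2]
ee_rot: [-180.0, -0.0, 105.0]
force: [0.8, 0.9, -0.2]
gripper_width: 53.2
gripper_force: 20.0
```

send_rows([
  [[0,0,0.001],[0,0,0]],
  [[0,0,0.001],[0,0,0]],
  [[0,0,0],[0,0,0]],
])

```text
time_s: 32.85
ee_pos: [375.1, 344.9, 60.4]
ee_rot: [180.0, -0.0, 105.0]
force: [-0.1, 0.2, -0.8]
gripper_width: 53.5
gripper_force: 20.0
```

send_rows([
  [[0,0,0.001],[0,0,0]],
  [[0,0,0.001],[0,0,0]],
  [[0,0,0],[0,0,0]],
])

```text
time_s: 33.15
ee_pos: [375.1, 344.9, 60.3]
ee_rot: [180.0, -0.0, 105.0]
force: [-1.4, -1.2, 8.1]
gripper_width: 53.6
gripper_force: 20.0
```

Contact. Release, rise, return over the box.

send_rows([
  [[0,0,0],[0,0,0]],
  [[0,0,0],[0,0,0]],
  [[0,0,0],[0,0,0]],
  [[0,0,0],[0,0,0]],
  [[0,0,0],[0,0,0]],
  [[0,0,-0.02],[0,0,0]],
  [[0,0,-0.06],[0,0,0]],
  [[0,0,-0.08],[0,0,0]],
  [[0,0,-0.08],[0,0,0]],
  [[0,0,-0.06],[0,0,0]],
], grip=0)

```text
time_s: 34.15
ee_pos: [375.5, 345.3, 212.7]
ee_rot: [179.8, -0.1, 105.0]
force: [0.2, -0.3, -0.4]
gripper_width: 91.4
gripper_force: 0.0
```

send_rows([
  [[-0.08,0.003,-0.01],[0,0,0]],
  [[-0.08,0.003,-0.01],[0,0,0]],
  [[-0.08,0.003,-0.01],[0,0,0]],
  [[-0.08,0.003,-0.01],[0,0,0]],
  [[-0.08,0.003,-0.01],[0,0,0]],
  [[-0.08,0.003,-0.01],[0,0,0]],
  [[-0.08,0.003,-0.01],[0,0,0]],
  [[-0.08,0.003,-0.01],[0,0,0]],
  [[-0.08,0.003,-0.01],[0,0,0]],
  [[0,0,0],[0,0,0]],
])

```text
time_s: 35.15
ee_pos: [482.8, -3.1, 255.6]
ee_rot: [179.9, 0.1, 104.7]
force: [-0.2, 0.2, 0.1]
gripper_width: 91.1
gripper_force: 0.0
```

send_rows([
  [[0,0,0],[0,0,0]],
  [[0,0,0],[0,0,0]],
  [[0,0,0],[0,0,0]],
])

```text
time_s: 35.45
ee_pos: [480.9, 1.8, 254.2]
ee_rot: [-180.0, -0.0, 105.1]
force: [-0.6, 0.2, -0.4]
gripper_width: 90.8
gripper_force: 0.0
```

```bash
python3 - <<'E'
from h import *
k=calibration('wrist');im=grab_frame('wrist')
for d in trace('wrist','box')[:2]: print(round(d['p'],2),d['bbox'],rect('wrist',d['pixels'],45,k))
for c in('top','side'):
  grab_frame(c)
  for l,z in(('jar',73-3),('block',100),('box',45)):
    for d in trace(c,l)[:2]: print(c,l,round(d['p'],2),d['bbox'],rect(c,d['pixels'],z))
go(485.5,-12,28,104.2)
E
```

```text
0.67 [283.4, 149.5, 74.9, 157.5] [486.5 -12.  152.3  65.8 -76. ]
top jar 0.9 [146.4, 291.2, 26.2, 26.2] [374.9 340.4  57.6  52.4 -86.2]
top block 0.85 [190.3, 177.8, 30.2, 34.0] [633.6 238.7  66.5  59.6  17.8]
top box 0.38 [277.2, 261.1, 16.5, 20.3] [466.6  55.1  64.5  14.1  20. ]
side jar 0.93 [200.9, 177.5, 21.7, 24.5] [375.4 332.5  96.2  51.1  76.6]
side jar 0.47 [341.9, 372.4, 65.9, 56.1] [ 4.048e+02 -3.324e+02  1.202e+02  3.880e+01 -2.000e-01]
side block 0.72 [304.5, 161.2, 26.9, 25.4] [613.4 208.8  87.2  44.   63.1]
side box 0.56 [285.4, 244.4, 67.2, 60.3] [478.6 -25.4 170.6  92.  -74.7]
t 35.95 pos [481.4   0.7 254.2] rot [180.    -0.   105.02] F [-0.3 -0.2 -0.6] w 91.1 gf 0.0
shift [-0.0268  0.0014  0.4525] turn [ 0.0002 -0.0001  0.0286]
```

send_rows([
  [[-0.027,0.0023,0],[0,0,0.03]],
  [[0,0,0.07],[0,0,0]],
  [[0,0,0.08],[0,0,0]],
  [[0,0,0.08],[0,0,0]],
  [[0,0,0.08],[0,0,0]],
  [[0,0,0.05],[0,0,0]],
  [[0,0,0],[0,0,0]],
  [[0,0,0],[0,0,0]],
  [[0,0,0],[0,0,0]],
])

```text
time_s: 36.85
ee_pos: [487.5, -12.5, 75.8]
ee_rot: [179.8, 0.1, 104.1]
force: [0.2, 0.7, 0.7]
gripper_width: 91.0
gripper_force: 0.0
```

```bash
python3 - <<'E'
from h import *
go(486,-12,28,104.1)
E
```

```text
t 36.85 pos [487.5 -12.5  75.8] rot [1.7981e+02 6.0000e-02 1.0413e+02] F [0.2 0.7 0.7] w 91.0 gf 0.0
shift [ 0.0018 -0.0031  0.0956] turn [0.0068 0.002  0.0009]
```

send_rows([
  [[0,-0.001,0.03],[0,0,0]],
  [[0,0,0.03],[0,0,0]],
  [[0,0,0.02],[0,0,0]],
  [[0,0,0.014],[0,0,0]],
  [[0,0,0],[0,0,0]],
  [[0,0,0],[0,0,0]],
])

```text
time_s: 37.45
ee_pos: [486.0, -12.2, 27.7]
ee_rot: [179.9, 0.0, 104.2]
force: [0.2, 0.3, 0.9]
gripper_width: 90.9
gripper_force: 0.0
```

send_rows([
  [[0,0,0],[0,0,0]],
  [[0,0,0],[0,0,0]],
  [[0,0,0],[0,0,0]],
  [[0,0,0],[0,0,0]],
  [[0,0,0],[0,0,0]],
  [[0,0,0],[0,0,0]],
  [[0,0,0],[0,0,0]],
  [[0,0,0],[0,0,0]],
], grip=1, grip_force=30)

```text
time_s: 38.25
ee_pos: [485.8, -12.2, 27.5]
ee_rot: [180.0, 0.0, 104.2]
force: [0.5, 0.1, 3.5]
gripper_width: 63.5
gripper_force: 30.0
```

send_rows([
  [[0,0,-0.006],[0,0,0]],
  [[0,0,-0.02],[0,0,0]],
  [[0,0,-0.04],[0,0,0]],
  [[0,0,-0.06],[0,0,0]],
  [[0,0,-0.06],[0,0,0]],
  [[0,0,-0.05],[0,0,0]],
  [[0,0,-0.024],[0,0,0]],
  [[0,0,0],[0,0,0]],
  [[0,0,0],[0,0,0]],
  [[0,0,0],[0,0,0]],
])

```text
time_s: 39.25
ee_pos: [484.3, -12.1, 155.7]
ee_rot: [-179.8, -0.1, 104.2]
force: [-0.3, -0.4, -3.6]
gripper_width: 63.8
gripper_force: 30.0
```

```bash
python3 - <<'E'
from h import *
go(631,-231,158,104.1)
for _ in range(2):
  grab_frame('top')
  for d in trace('top','wide_tray')[:1]: print(round(d['p'],2),d['bbox'],rect('top',d['pixels'],8))
E
```

```text
t 39.25 pos [484.3 -12.1 155.7] rot [-1.7981e+02 -6.0000e-02  1.0416e+02] F [-0.3 -0.4 -3.6] w 63.8 gf 30.0
shift [-0.4962  0.1774 -0.0056] turn [-0.0065 -0.0021  0.0019]
0.82 [374.2, 171.2, 55.9, 74.4] [ 631.  -232.2  188.3  104.     5.9]
0.97 [374.8, 170.8, 56.1, 78.1] [ 630.  -232.   190.3  101.2    5.4]
```

send_rows([
  [[-0.062,0.0222,-0.001],[0,0,0]],
  [[-0.062,0.0222,-0.001],[0,0,0]],
  [[-0.062,0.0222,-0.001],[0,0,0]],
  [[-0.062,0.0222,-0.001],[0,0,0]],
  [[-0.062,0.0222,-0.001],[0,0,0]],
  [[-0.062,0.0222,-0.001],[0,0,0]],
  [[-0.062,0.0222,-0.001],[0,0,0]],
  [[-0.062,0.0222,-0.001],[0,0,0]],
  [[0,0,0],[0,0,0]],
])

```text
time_s: 40.35
ee_pos: [634.1, -234.6, 159.9]
ee_rot: [180.0, 0.1, 104.0]
force: [-0.5, 0.8, -3.4]
gripper_width: 63.6
gripper_force: 30.0
```

send_rows([
  [[0,0,0],[0,0,0.145]],
  [[0,0,0],[0,0,0.286]],
  [[0,0,0],[0,0,0.286]],
  [[0,0,0],[0,0,0.286]],
  [[0,0,0],[0,0,0.286]],
  [[0,0,0],[0,0,0.286]],
  [[0,0,0],[0,0,0.286]],
  [[0,0,0],[0,0,0.286]],
  [[0,0,0],[0,0,0.286]],
  [[0,0,0],[0,0,0.286]],
])

```text
time_s: 41.35
ee_pos: [631.6, -230.3, 160.4]
ee_rot: [-179.9, 0.1, 25.9]
force: [0.6, -0.4, -2.7]
gripper_width: 63.6
gripper_force: 30.0
```

send_rows([
  [[0,0,0],[0,0,0.286]],
  [[0,0,0],[0,0,0.286]],
  [[0,0,0],[0,0,0.145]],
  [[0,0,0.05],[0,0,0]],
  [[0,0,0.07],[0,0,0]],
  [[0,0,0.04],[0,0,0]],
  [[0,0,0],[0,0,0]],
  [[0,0,0],[0,0,0]],
  [[0,0,0],[0,0,0]],
  [[0,0,0],[0,0,0]],
])

```text
time_s: 42.35
ee_pos: [633.1, -231.3, 83.0]
ee_rot: [179.9, -0.2, 5.7]
force: [-0.2, 0.1, -2.7]
gripper_width: 64.3
gripper_force: 30.0
```

```bash
python3 - <<'E'
from h import *
from ov import box,draw
go(630.8,-231,31,5.8)
k=calibration('wrist');im=grab_frame('wrist')[:,:,::-1].copy()
draw(im,'wrist',box(630.8,-231,5.7,-93,93,-49,49,10),(0,0,255),k)
cv2.imwrite('pics/w8.png',im)
E
```

```text
t 42.35 pos [ 633.1 -231.3   83. ] rot [ 1.7993e+02 -1.6000e-01  5.7200e+00] F [-0.2  0.1 -2.7] w 64.3 gf 30.0
shift [-0.0049 -0.0011  0.1039] turn [ 0.0026 -0.0056 -0.0029]
```

View pics/w8.png

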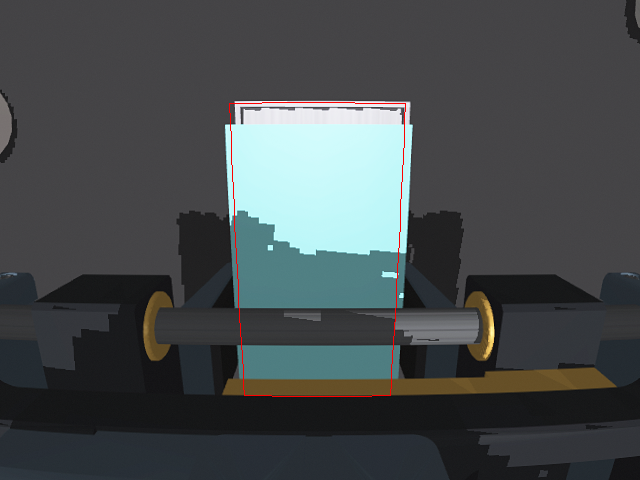

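The box (318,240) is over the wide tray, whose far rim shows at (236–408,103) and fits the outline to about 2 mm. Small correction, then lower.

send_rows([
  [[-0.003,0.003,0.02],[0,0,0]],
  [[0,0,0.04],[0,0,0]],
  [[0,0,0.02],[0,0,0]],
  [[0,0,0.008],[0,0,0]],
  [[0,0,0],[0,0,0]],
  [[0,0,0],[0,0,0]],
  [[0,0,0],[0,0,0]],
])

```text
time_s: 43.1
ee_pos: [631.5, -232.8, 38.1]
ee_rot: [180.0, -0.1, 5.7]
force: [-0.4, -0.1, -3.3]
gripper_width: 63.6
gripper_force: 30.0
```

send_rows([
  [[0,0,0.006],[0,0,0]],
  [[0,0,0.004],[0,0,0]],
  [[0,0,0.002],[0,0,0]],
  [[0,0,0],[0,0,0]],
  [[0,0,0],[0,0,0]],
])

```text
time_s: 43.6
ee_pos: [630.9, -232.6, 31.2]
ee_rot: [-180.0, 0.0, 5.7]
force: [0.5, -0.5, -2.3]
gripper_width: 63.6
gripper_force: 30.0
```

send_rows([
  [[0,0,0.001],[0,0,0]],
  [[0,0,0.001],[0,0,0]],
  [[0,0,0],[0,0,0]],
  [[0,0,0],[0,0,0]],
])

```text
time_s: 44.0
ee_pos: [631.0, -232.6, 30.5]
ee_rot: [180.0, -0.0, 5.7]
force: [-1.2, 0.8, 0.1]
gripper_width: 63.9
gripper_force: 30.0
```

send_rows([
  [[0,0,0.001],[0,0,0]],
  [[0,0,0],[0,0,0]],
])

```text
time_s: 44.2
ee_pos: [631.0, -232.6, 30.5]
ee_rot: [180.0, -0.0, 5.7]
force: [-1.7, 1.6, 5.0]
gripper_width: 63.7
gripper_force: 30.0
```

send_rows([
  [[0,0,0],[0,0,0]],
  [[0,0,0],[0,0,0]],
  [[0,0,0],[0,0,0]],
  [[0,0,0],[0,0,0]],
  [[0,0,0],[0,0,0]],
  [[0,0,-0.02],[0,0,0]],
  [[0,0,-0.06],[0,0,0]],
  [[0,0,-0.08],[0,0,0]],
  [[0,0,-0.08],[0,0,0]],
  [[0,0,-0.08],[0,0,0]],
], grip=0)

```text
time_s: 45.2
ee_pos: [630.8, -232.6, 192.2]
ee_rot: [180.0, -0.0, 5.7]
force: [0.2, -0.3, -0.4]
gripper_width: 91.1
gripper_force: 0.0
```

send_rows([
  [[-0.08,0,-0.02],[0,0,0]],
  [[-0.08,0,-0.02],[0,0,0]],
  [[-0.08,0,-0.02],[0,0,0]],
  [[-0.08,0,0],[0,0,0]],
  [[0,0,0],[0,0,0]],
  [[0,0,0],[0,0,0]],
  [[0,0,0],[0,0,0]],
])

```text
time_s: 45.9
ee_pos: [472.8, -248.7, 220.2]
ee_rot: [180.0, -0.1, 5.7]
force: [0.9, 0.2, -0.9]
gripper_width: 91.5
gripper_force: 0.0
```

```bash
python3 - <<'E'
from h import *
s=state();print(s['time_s'],s['ee_pos'])
for c in('top','side'):
  im=grab_frame(c);cv2.imwrite(f'/tmp/e_{c}.png',im[:,:,::-1])
  for l,z in(('rack',39),('block',100),('jar',70),('box',48),('bottle',60)):
    for d in trace(c,l)[:5 if l=='rack' else 1]: print(c,l,round(d['p'],2),d['bbox'],rect(c,d['pixels'],z))
a=cv2.imread('/tmp/e_side.png')[140:440,150:500];cv2.imwrite('pics/end.png',cv2.resize(a,None,fx=2,fy=2))
E
```

```text
45.9 [ 472.8232338  -248.72185831  220.22623305]
top rack 0.95 [378.0, 273.1, 17.1, 50.8] [ 407.5 -183.7  113.9   32.2    7.6]
top rack 0.91 [213.3, 279.1, 50.7, 19.4] [420.7 162.4 119.3  30.   81.8]
top rack 0.91 [278.4, 302.2, 49.1, 38.9] [342.2   9.9 115.3  31.3 -61.8]
top block 0.58 [189.5, 177.0, 32.3, 35.3] [632.4 238.9  68.8  60.2  16.8]
top jar 0.57 [145.1, 294.9, 27.5, 22.9] [375.7 340.5  58.1  49.8 -88.8]
top box 0.78 [385.4, 178.7, 33.1, 56.6] [ 626.1 -227.5  156.    73.9    5.6]
top bottle 0.94 [303.9, 163.0, 19.1, 26.3] [691.1  -9.2  67.3  48.3   1. ]
side rack 0.82 [229.2, 274.2, 55.0, 40.8] [339.   -5.1 130.9  52.2 -59.4]
side rack 0.81 [303.9, 325.1, 56.1, 52.3] [ 403.3 -198.7  126.6   44.6    7.1]
side rack 0.58 [339.4, 376.4, 68.8, 49.6] [ 416.  -322.1  125.1   38.9    1. ]
side rack 0.58 [197.7, 177.9, 22.8, 22.7] [386.2 373.4 106.3  55.9  78.3]
side rack 0.56 [248.4, 214.8, 20.8, 42.9] [417.  144.7 143.   32.3  80.5]
side block 0.9 [305.4, 158.6, 30.4, 30.4] [628.1 218.6  93.   83.2  19.1]
side jar 0.73 [198.3, 175.4, 22.4, 26.9] [375.  332.9  98.4  52.1  79.2]
side box 0.73 [395.1, 289.9, 78.4, 62.1] [ 621.  -246.6  178.6   71.5    6.2]
```

View pics/end.png

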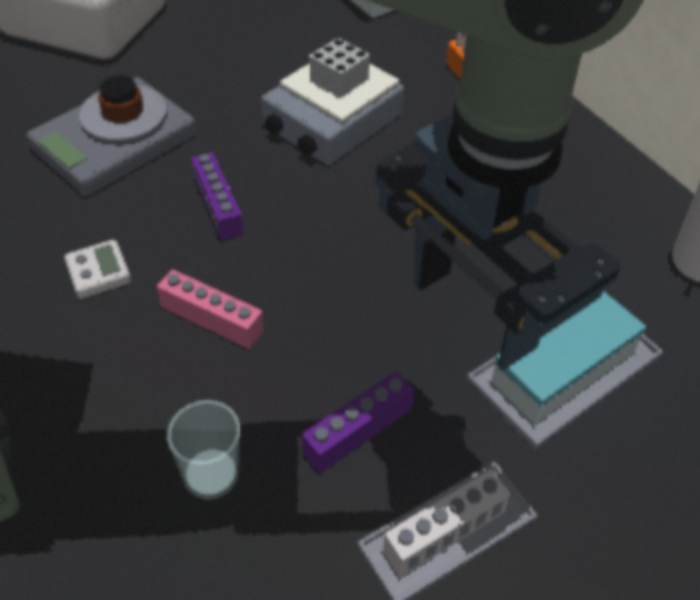

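The side view shows the rack in the narrow tray (447,525), the block on the plate (340,68), the jar on the pan (120,98) and the box in the wide tray (570,350). The bottle hasn't moved and the arm is clear.

```bash
python3 -c "
from workcell import *
print(job_done())"
```

```text
the job is handed in; nothing more can be done
None
```

The job is handed in at about 46 s of robot time. The last camera check showed the rack, block, jar and box each set down on its own place and the bottle where it was; no verdict came back.

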